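Fit a lamp anchor into the bench channel

ROBOT

A 6-joint arm with a two-finger parallel gripper is mounted at the origin on the work surface. World frame = base frame: x ahead of the robot, y to its left, z up, the work surface at z = 0. Lengths are in mm, angles in rad, forces in N, time in s.
With the tool pointing down it reaches from about 350 to 775 mm from the base axis. Payload 7.3 kg.
Tool frame: the origin (TCP) lies between the finger pads; the fingertips stand 8 mm ahead of it and the grasp point (between the pads) lies 11 mm behind it; y points along the fingers, z is the direction in which the jaws open and shut, and the axes are right-handed (so a half turn about y gives the same grasp; the last joint's range is limited). The gripper opens to 92 mm and grips with 3 to 60 N. Pads are 19 mm wide; open, the fingers measure 130 mm over their backs; the gripper's body (75 mm by 190 mm) begins 47 mm behind the grasp point.
Start: joints at [-1.307, 0.342, 1.524, -0, 1.275, -0.146], TCP at [209.197, -481.54, 234.741] pointing down, gripper open.
Joint ranges: [-2.53, 2.53], [-0.77, 2.02], [0.04, 2.7], [-1, 4.14], [0.28, 2.66], [-3.11, 3.11]. Speed limits (rad/s): [2.57, 2.57, 3.14, 3.14, 3.14, 3.14].

INTERFACE

Orientations are given as [roll, pitch, yaw] about the fixed x, y, z axes, in that order (R = Rz(yaw) Ry(pitch) Rx(roll)).
In Python, from plant import bot, vision, job gives the robot as it stands. The module is installed in compiled form; this text tells all that it offers.
- The arm moves only by the tool arm_command, never from a script. Its argument "deltas" is a list of rows, each a list of 4 numbers: the shift along the tool's x, y, z in m, then the turn about the tool's y in degrees. In form: [[x, y, z, twist], ...]. A call has 1 to 5 rows; each row shifts and turns the commanded pose from where the row before left it, along the tool's axes as they then stand; what a row does not reach is not made up. A row lasts 1/10 s, in which the tool goes at most 50 mm and 8.59 degrees, less where a joint would pass 70% of its speed; a pose out of reach is approached as far as the arm can. A call is refused whole if a number of a shift passes 0.05 or a number of a turn 8.59, either way. A call with a gripper value outside its range is refused whole. "claw" is the closure in counts, from 0 (fully open) to 255 (shut), set as the call begins (left out, the last holds). The fingers move at their own pace and stop on an object; the grip force is fixed at half the most. Time passes only in rows, so rows that do not move let the fingers close. It gives the time, the measured TCP pose, the force and the opening at its end, in the units of the state.
- bot.get_obs(): the state, without advancing time (a new reading comes with each control period).
- vision.capture(name): name is "side" or "top" or "wrist"; returns a dict with "img" (420x560x3 uint8, red, green, blue), "camera_matrix" (3x3 intrinsics, pixels), "dist_coeffs" ([k1, k2, p1, p2, k3] as OpenCV has them; the pictures are not rectified), "world_to_cam" (4x4, takes a point from world to camera coordinates); the wrist camera has in their place "mount" (4x4, takes a point from camera to tool coordinates, whose origin is the TCP and whose axes are the tool frame's). Camera axes: x right, y down, z forward; pixel columns grow to the right and rows downward; lengths in mm; the calibration is good to about 2 mm. A picture is of the moment at which its call begins: read the wrist's pose just before it. There is no depth.
- job.close_job(): hands the job in, once; it reports no verdict.
Trained networks look in a picture, given as the dict that the camera call returned (one of the last four; its "shot" number tells which), for a name from the list of things; names that differ only in an ending like _2 or _b are one class to them, and where a whole thing is asked for, a point or a joint stands for the part that bears it (a point fixed in the world has none). Each returns a list of dicts, best first, with "confidence" (0 to 1); they miss things now and then, are a little off and sometimes report something else, mostly with a low value. They report only what shows in the picture. A call takes as long as a camera call.
- vision.find_in(picture, name): "xyz" ([x, y, z] in mm, in the coordinates of the camera as it stood for that picture, good to about 4 mm: the middle of the surface that is visible of it).
- vision.regions_of(picture, name): "mask" (420x560 bool, what is visible of it).
The state is a dict: "time": time; "joint_positions": joint angles; "dq": joint speeds; "tau": joint torques, N m; "tool_pos": TCP position; "tcp_rot": TCP orientation; "contact_force": force on the tool from outside, world axes, zero at the start; "moment": the same for the moment, N m; "grip_width": finger opening in mm.
Only numpy, scipy, OpenCV 4.12 (cv2) and the standard library are available. Lean on these libraries where they do the work, as an engineer would, in place of code of your own. Each camera call takes 0.05 s, during which the arm holds its last target. There are 200 camera calls.

TASK

Fit the loose lamp anchor into the steel channel on the bench, over the sprung dark steel pad between the two black clips: lower its nut through the slot with the long side along the slot, press it down gently against the spring to the end of the pad's travel and no harder, and twist it a quarter turn. Then let the spring lift it so that the nut's grooves sit fully home on the channel lips, tongue upright and square across the channel, and let go. Leave everything else on the bench where it is.

Things in the scene. Friction and masses are not known exactly. Their poses are not given: they have to be found in the camera images.
- anchor_grip (a point): Centre of the tongue of the loose lamp anchor, which starts standing on the bench: a plain upright aluminium plate 30 (x) x 14 (y) x 46 mm high, the part to grip; long side parallel to the nut's long side. A round flange 34 mm across has its top 23 mm below this point; the nut's underside is 48 mm below it. x = along tongue and nut, z = up.
- anchor: The same loose anchor, origin under its nut's middle; about 0.17 kg. Steel nut 34 (x) x 20 (y) x 9 mm high, its top cut by two grooves along y, 3 mm deep, 5 wide, centred 12.5 mm either side of the middle; above it a round stem 14 mm thick, then flange and tongue. A like anchor, already fitted, stands fixed near the channel's end: not part of the job.
- seat_mouth (a point): Middle of the slot at the level of the channel's top face (44 mm above the bench), straight above the sprung pad; black clips on the channel's outside mark the place. y = along the channel, x = across, z = up. Anchor home: tongue centre 35 mm above this point. Twisted but grooves not engaged: 32 mm or less above it.
- channel: Fixed steel strut channel 48 wide (x), 44 high, 320 long (y), origin under its middle. Slot 22 wide; lips are 3 mm thick edges turned down, lower edges 7 mm below the top; 42 mm between inner walls. Grooves have 1 mm play each side of the lips: they engage only if the nut is square within some 5 degrees and centred within 1 mm. Never force it with more than 25 N.
- pad: Dark spring-steel pad in the channel, 46 mm long (y); origin at the middle of its top, at rest 11.5 mm below the slot's mouth. About 6 N starts it sinking, then 1.8 N per mm, hard stop after 5.6 mm (16.4 N). The nut clears the lips and can turn only once the pad is down 4.5 mm (14.4 N). More than 28 N spoils it.
- dropper: Small dropper bottle, 26 mm across, 62 high, standing; origin at its foot. Bystander.
- slidebox: Blue slide box 85 x 60 x 32 mm; origin under its centre. Bystander.
- sparenut: Bare steel nut without a post, 34 x 20 x 9 mm, lying flat; origin under its centre. Bystander.
- washer: Steel washer 30 mm across, 4 thick; origin under its centre. Bystander.
- wrench: Wrench 150 mm long, lying. Bystander.
- stain: Reagent bottle 54 mm across, 100 high; origin at its foot. Bystander.
- beaker: Glass beaker 64 mm across, 75 high; origin at its foot. Bystander.

How it is judged (in metres and radians):
On the way, in this order (a step that is already met when the one before it is completed fails the run):
1. the nut is down through the slot over the pad, long side along the slot, pressed with the pad to within about 1 mm of its stop (x of anchor_grip in the frame of seat_mouth between -0.004 and 0.004 m and y of anchor_grip in the frame of seat_mouth between -0.014 and 0.014 m and z of anchor_grip in the frame of seat_mouth below 0.0318 m and angle between the x axis of anchor_grip and the y axis of seat_mouth, either way round below 0.3 rad), for 0.1 s.
2. the nut has been turned a quarter turn under the lips (x of anchor_grip in the frame of seat_mouth between -0.004 and 0.004 m and y of anchor_grip in the frame of seat_mouth between -0.014 and 0.014 m and z of anchor_grip in the frame of seat_mouth below 0.0365 m and angle between the x axis of anchor_grip and the x axis of seat_mouth, either way round below 0.3 rad), for 0.1 s.
At the end, for the whole second after the job is handed in: Nut under the lips, grooves home: tongue centre 35 mm (+-1.4) above the channel top, within 4 mm of its middle line and 14 mm of the pad's middle along it, tongue within 7 degrees of square across the channel and 4.5 of upright, at rest, released (x of anchor_grip in the frame of seat_mouth between -0.004 and 0.004 m and y of anchor_grip in the frame of seat_mouth between -0.014 and 0.014 m and z of anchor_grip in the frame of seat_mouth between 0.0336 and 0.0364 m and angle between the x axis of anchor_grip and the x axis of seat_mouth, either way round below 0.13 rad and angle between anchor_grip's own z axis and vertical below 0.08 rad and linear speed of anchor below 0.01 m/s and contact force between the fingers and anchor below 0.1 N); the robot touches nothing.
It fails at once if the sprung pad is pressed with more than 28 N (contact force between anchor and pad above 28 N).
It fails at once if the anchor is forced against the channel with more than 25 N (contact force between anchor and channel above 25 N).
It fails at once if a bystander is moved by more than 15 mm (distance of any of dropper, slidebox, sparenut, washer, wrench, stain, beaker from where it was at the start of the episode above 0.015 m).
It also fails if it takes over 72 s, if anything falls off the work surface, if the arm or the gripper's body presses on something with over 40 N, if the wrist force passes 120 N, or if a joint passes its speed limit or range.

## Working session

There is one attempt and no reset: what is moved stays moved. The work goes in short steps, Python scripts to look and compute and a tool call to move; the robot and the scene stay as the last step left them, time stands still between calls to the robot, and variables do not carry over. Pictures are saved under pics/ and viewed, about 8 in all and at most 12, crops included, and the job is handed in when it is done.

Besides the shell and the picture viewer there is one more tool, called as name([rows], argument=value, ...), one row to a line, values as JSON. arm_command: Moves the arm, as the interface text tells. Its arguments: {"type":"object","properties":{"deltas":{"type":"array","items":{"type":"array","items":{"type":"number"}}},"claw":{"type":"number"}},"required":["deltas"]}

```bash
mkdir -p pics; cat > h.py <<'E'
from plant import bot, vision, job
import numpy as np, cv2
from scipy.spatial.transform import Rotation as Rn
def cap(n):
    o=bot.get_obs(); p=vision.capture(n)
    if n=="wrist":
        T=np.eye(4); T[:3,:3]=Rn.from_euler('xyz',o['tcp_rot']).as_matrix(); T[:3,3]=o['tool_pos']
        p['c2w']=T@np.array(p['mount'])
    else: p['c2w']=np.linalg.inv(np.array(p['world_to_cam']))
    return p
def save(p,f): cv2.imwrite('pics/'+f,cv2.cvtColor(p['img'],cv2.COLOR_RGB2BGR))
def w(p,x): return (p['c2w']@np.append(x,1))[:3]
def px2w(p,uv,z):
    n=cv2.undistortPoints(np.array(uv,float).reshape(-1,1,2),np.array(p['camera_matrix']),np.array(p['dist_coeffs'])).reshape(-1,2)
    d=np.c_[n,np.ones(len(n))]@p['c2w'][:3,:3].T; c=p['c2w'][:3,3]
    return c+d*((z-c[2])/d[:,2])[:,None]
def w2px(p,X):
    M=np.linalg.inv(p['c2w'])
    return cv2.projectPoints(np.array(X,float).reshape(-1,1,3),cv2.Rodrigues(M[:3,:3])[0],M[:3,3],np.array(p['camera_matrix']),np.array(p['dist_coeffs']))[0].reshape(-1,2)
E
python3 - <<'E'
from h import *
np.set_printoptions(precision=1,suppress=True)
o=bot.get_obs(); print({k:np.round(v,3) for k,v in o.items()})
for n in ('top','side'):
    p=cap(n); save(p,n+'0.png'); print(n,p['c2w'][:3,3])
    for k in ['anchor','anchor_grip','seat_mouth','pad','channel','dropper','slidebox','sparenut','washer','wrench','stain','beaker']:
        for r in vision.find_in(p,k)[:2]: print(k,round(r['confidence'],2),w(p,r['xyz']), w2px(p,w(p,r['xyz']))[0])
a=cv2.imread('pics/top0.png');b=cv2.imread('pics/side0.png')
E
```

```text
{'time': np.float64(0.0), 'joint_positions': array([-1.3,  0.3,  1.5,  0. ,  1.3, -0.1]), 'dq': array([-0.,  0.,  0., -0.,  0., -0.]), 'tau': array([  0. , -43.1, -24.4,   0.1,   0.1,  -0. ]), 'tool_pos': array([ 209.1, -481.2,  234. ]), 'tcp_rot': array([-1.6,  0. , -2.7]), 'contact_force': array([-0. ,  0.4, -0.4]), 'moment': array([-0., -0.,  0.]), 'grip_width': np.float64(91.929)}
top [ 411.3   -7.6 1317.7]
anchor 0.52 [465.9 -83.8  49.3] [313.6 237.2]
anchor_grip 0.7 [466.4 -79.9  46.8] [312. 237.]
seat_mouth 0.68 [637.5  15.8  34.4] [275.5 173.6]
pad 0.34 [466.4 -83.4  48.3] [313.4 237. ]
channel 0.7 [636.4  10.2  44.3] [277.6 173.4]
slidebox 0.69 [ 456.5 -254.3   31.5] [377.4 240.7]
washer 0.48 [ 385.2 -186.     4.8] [350.7 267.6]
wrench 0.96 [603.9 368.4   8.5] [147.7 188.2]
wrench 0.5 [447.1 368.8  42.2] [142.9 244.9]
stain 0.85 [ 521.9 -392.4   69.7] [432.8 214.7]
stain 0.71 [449.6 369.   40.2] [143.1 243.9]
beaker 0.8 [447.4 367.9  39.3] [143.6 244.8]
side [ 68.6 600.3 548.6]
anchor_grip 0.64 [456.2 -79.7  37.7] [338.5 215.9]
seat_mouth 0.48 [610.2  12.9  24.6] [260.5 215.6]
pad 0.54 [643.1   8.6  30.3] [251.1 208.1]
channel 0.69 [630.5  52.6  34.5] [242.2 216.6]
channel 0.46 [ 513.4 -387.4   45.6] [379.8 159.2]
dropper 0.77 [419.4 220.3  33.1] [264.3 299.9]
sparenut 0.63 [505.4 194.8   3.6] [239.8 283.7]
sparenut 0.63 [ 514.7 -388.6   47. ] [379.6 158.5]
wrench 0.62 [599.9 373.8   7.7] [131.2 314. ]
stain 0.78 [ 517.9 -390.8   46.3] [378.9 158.2]
beaker 0.89 [438.3 365.   53.6] [192.1 338.7]
```

View pics/top0.png

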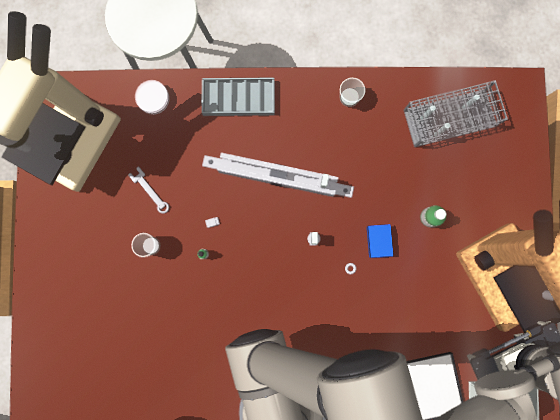

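View pics/side0.png

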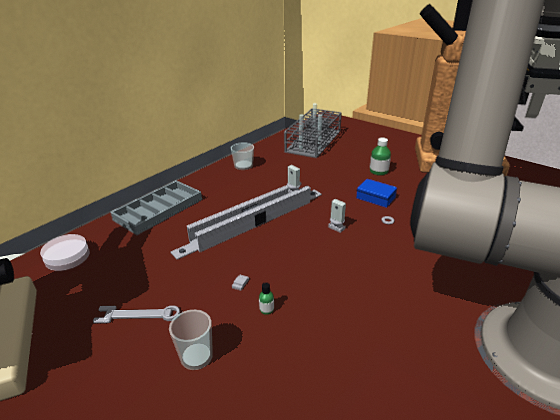

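Top view: loose anchor at (313,238); channel from (205,160) to (352,190) with the pad/clips near (282,174) and the fitted anchor at (340,187). The side view agrees, with the anchor at (338,215) and the clip at (260,218). Next I'll move for a close look.

```bash
cat >> h.py <<'E'
def go(x,y,z,yawd,step=48,n=None):
    """rows to reach TCP goal from measured pose (tool down)"""
    o=bot.get_obs(); R=Rn.from_euler('xyz',o['tcp_rot']); d=np.array([x,y,z])-o['tool_pos']
    yaw=np.degrees(o['tcp_rot'][2]); tw=-((yawd-yaw+180)%360-180)
    n=n or int(max(np.ceil(np.linalg.norm(d)/step),np.ceil(abs(tw)/8.4),1))
    print('n',n,'tw/row',round(tw/n,3),'tool d',np.round(R.inv().apply(d),1))
    for i in range(n):
        L=Rn.from_rotvec([0,np.radians(tw/n*i),0]).inv().apply(R.inv().apply(d/n))/1000
        print([round(float(v),4) for v in L]+[round(tw/n,2)],end=',')
    print()
E
python3 - <<'E'
from h import *
np.set_printoptions(precision=3,suppress=True)
p=cap('wrist'); print(p['mount'],p['camera_matrix']); o=bot.get_obs(); print(np.degrees(o['tcp_rot']))
print('row axes', p['c2w'][:3,:3])
t=cap('top')
for k in ('anchor','channel'):
    for r in vision.regions_of(t,k)[:2]:
        c=np.argwhere(r['mask'])[:,::-1]; q=px2w(t,c,44); 
        print(k,r['confidence'],len(c),cv2.minAreaRect(q[:,:2].astype(np.float32)))
# clips / corners of channel by pixel at z=44
print(px2w(t,[(221,156),(337,181)],44))
go(440,-110,230,180,step=45)
E
```

```text
[[   0.002    0.968    0.253  -67.263]
 [   0.      -0.253    0.968 -150.758]
 [   1.      -0.001   -0.001    1.242]
 [   0.       0.       0.       1.   ]] [[321.785   0.    277.879]
 [  0.    321.785 210.801]
 [  0.      0.      1.   ]]
[ -89.993   -0.001 -156.52 ]
row axes [[ 0.397 -0.888 -0.232]
 [-0.918 -0.384 -0.1  ]
 [-0.     0.253 -0.968]]
anchor 0.65 145 ((463.8849792480469, -82.61499786376953), (31.629316329956055, 31.602651596069336), 89.78092193603516)
channel 0.72 2674 ((635.2219848632812, 11.369110107421875), (409.81829833984375, 58.218692779541016), 77.07630157470703)
[[ 684.438  161.671   44.   ]
 [ 615.102 -147.694   44.   ]]
n 10 tw/row 2.348 tool d [-359.7    4.7 -248.8]
[-0.036, 0.0005, -0.0249, np.float64(2.35)],[-0.0349, 0.0005, -0.0263, np.float64(2.35)],[-0.0338, 0.0005, -0.0277, np.float64(2.35)],[-0.0326, 0.0005, -0.0291, np.float64(2.35)],[-0.0314, 0.0005, -0.0304, np.float64(2.35)],[-0.0302, 0.0005, -0.0317, np.float64(2.35)],[-0.0288, 0.0005, -0.0329, np.float64(2.35)],[-0.0275, 0.0005, -0.034, np.float64(2.35)],[-0.026, 0.0005, -0.0351, np.float64(2.35)],[-0.0246, 0.0005, -0.0362, np.float64(2.35)],
```

```bash
python3 -c "
from h import *
go(470,-55,230,-103,n=10)"
```

```text
n 10 tw/row -5.352 tool d [-409.2    4.7 -287.3]
[-0.0409, 0.0005, -0.0287, np.float64(-5.35)],[-0.0434, 0.0005, -0.0248, np.float64(-5.35)],[-0.0455, 0.0005, -0.0206, np.float64(-5.35)],[-0.0473, 0.0005, -0.0163, np.float64(-5.35)],[-0.0486, 0.0005, -0.0118, np.float64(-5.35)],[-0.0495, 0.0005, -0.0072, np.float64(-5.35)],[-0.0499, 0.0005, -0.0026, np.float64(-5.35)],[-0.05, 0.0005, 0.0021, np.float64(-5.35)],[-0.0495, 0.0005, 0.0067, np.float64(-5.35)],[-0.0487, 0.0005, 0.0113, np.float64(-5.35)],
```

arm_command([
  [-0.041, 0, -0.029, -5.35],
  [-0.0434, 0, -0.025, -5.35],
  [-0.0455, 0, -0.0206, -5.35],
  [-0.0473, 0, -0.0163, -5.35],
  [-0.0486, 0, -0.0118, -5.35],
])

```text
time: 2.0
tool_pos: [340.0, -266.5, 234.9]
tcp_rot: [-1.57, -0.0, -2.262]
contact_force: [1.3, -0.4, -0.4]
grip_width: 91.9
```

arm_command([
  [-0.0495, 0, -0.007, -5.35],
  [-0.0499, 0, -0.0026, -5.35],
  [-0.0499, 0, 0.002, -5.35],
  [-0.0495, 0, 0.0067, -5.35],
  [-0.0487, 0, 0.0113, -5.35],
])

```text
time: 2.5
tool_pos: [470.6, -53.1, 235.0]
tcp_rot: [-1.57, -0.0, -1.794]
contact_force: [0.3, -1.9, 0.0]
grip_width: 91.9
```

arm_command([
  [0, 0, 0, 0],
  [0, 0, 0, 0],
  [0, 0, 0, 0],
])

```text
time: 2.8
tool_pos: [469.4, -55.8, 234.6]
tcp_rot: [-1.571, -0.001, -1.799]
contact_force: [-0.3, -0.2, -0.5]
grip_width: 91.9
```

```bash
python3 - <<'E'
from h import *
np.set_printoptions(precision=1,suppress=True)
p=cap('wrist'); save(p,'w1.png')
for k in ['anchor','anchor_grip']:
    for r in vision.find_in(p,k)[:2]: print(k,round(r['confidence'],2),w(p,r['xyz']), w2px(p,w(p,r['xyz']))[0])
o=bot.get_obs(); print(o['time'],o['tool_pos'],np.degrees(o['tcp_rot']),o['contact_force'])
E
```

```text
anchor 0.82 [465.1 -77.9  60.9] [278.6 214.7]
anchor_grip 0.83 [465.  -80.4  63.4] [279.  217.6]
anchor_grip 0.47 [ 469.3 -239.4   16.3] [309.7 320.7]
2.95 [469.4 -56.4 234.8] [ -90.    -0.  -103.2] [-0.9 -0.2  0.4]
```

View pics/w1.png

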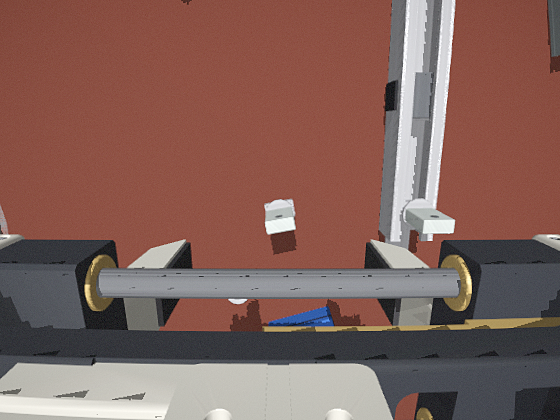

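The wrist view shows the anchor at (280,217), long side nearly along image x. The channel is on the right, with the clip at (391,96), the pad at (423,95) and the fitted anchor at (432,218). I'll enlarge both areas.

```bash
python3 -c "
import cv2,numpy as np
a=cv2.imread('pics/w1.png')
u=cv2.resize(a[190:250,255:305],None,fx=8,fy=8,interpolation=cv2.INTER_CUBIC)
v=cv2.resize(a[30:150,375:455],None,fx=4,fy=4,interpolation=cv2.INTER_CUBIC)
cv2.imwrite('pics/w1c.png',np.hstack([u,v]))"
```

```text
(no output)
```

View pics/w1c.png

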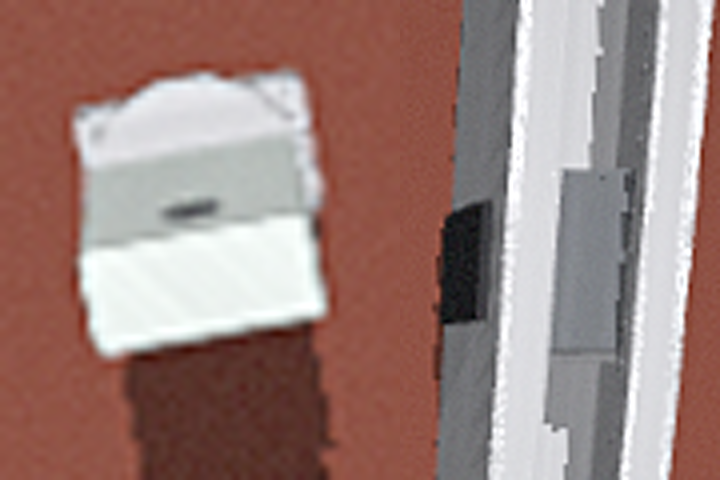

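```bash
python3 - <<'E'
from h import *
np.set_printoptions(precision=1,suppress=True)
p=cap('wrist')
c=(np.array([(82,247),(312,213),(326,312),(105,356)])+.5)/8-.5+[255,190]
q=px2w(p,c,71); print(q, q.mean(0)); 
for i,j in ((0,1),(1,2),(3,2),(0,3)):
    d=q[j]-q[i]; print(np.linalg.norm(d),np.degrees(np.arctan2(d[1],d[0])))
c=(np.array([(163,168),(233,172),(152,353),(215,357)])+.5)/4-.5+[375,30]
q=px2w(p,c,32.5);print(q,q.mean(0))
E
```

```text
[[450.7 -78.5  71. ]
 [480.2 -80.8  71. ]
 [479.1 -94.1  71. ]
 [450.1 -93.4  71. ]] [465.  -86.7  71. ]
29.566025752737595 -4.514079107126954
13.316454809754719 -94.80161686232762
28.988438082741894 -1.4272919342996164
14.887539672542376 -92.38602773740531
[[636.6  31.   32.5]
 [654.6  26.1  32.5]
 [627.2 -14.6  32.5]
 [643.8 -19.4  32.5]] [640.6   5.8  32.5]
```

```bash
python3 -c "
from h import *
go(630,-38,150,-103,n=5)"
```

```text
n 5 tw/row -0.034 tool d [-54.4  84.8 152.2]
[-0.0109, 0.017, 0.0304, np.float64(-0.03)],[-0.0109, 0.017, 0.0304, np.float64(-0.03)],[-0.0108, 0.017, 0.0304, np.float64(-0.03)],[-0.0108, 0.017, 0.0305, np.float64(-0.03)],[-0.0108, 0.017, 0.0305, np.float64(-0.03)],
```

arm_command([
  [-0.0109, 0.017, 0.0304, 0],
  [-0.0109, 0.017, 0.0304, 0],
  [-0.0109, 0.017, 0.0304, 0],
  [-0.0109, 0.017, 0.0304, 0],
  [-0.0109, 0.017, 0.0304, 0],
])

```text
time: 3.5
tool_pos: [631.2, -37.3, 149.0]
tcp_rot: [-1.571, -0.0, -1.8]
contact_force: [0.6, -0.3, -0.3]
grip_width: 91.9
```

arm_command([
  [0, 0, 0, 0],
  [0, 0, 0, 0],
  [0, 0, 0, 0],
  [0, 0, 0, 0],
])

```text
time: 3.9
tool_pos: [629.8, -36.7, 151.2]
tcp_rot: [-1.569, -0.0, -1.799]
contact_force: [0.2, 0.3, -0.5]
grip_width: 92.0
```

```bash
python3 - <<'E'
from h import *
import pickle
np.set_printoptions(precision=1,suppress=True)
p=cap('wrist'); save(p,'w2.png'); pickle.dump(p,open('w2.pkl','wb'))
for k in ['seat_mouth','pad']:
    for r in vision.find_in(p,k)[:2]: print(k,round(r['confidence'],2),w(p,r['xyz']), w2px(p,w(p,r['xyz']))[0])
o=bot.get_obs(); print(o['time'],o['tool_pos'],np.degrees(o['tcp_rot']),o['contact_force'])
go(650,50,150,77)
E
```

```text
seat_mouth 0.78 [637.8   9.8  29.4] [274.1 150.9]
pad 0.91 [638.1   7.   28.4] [275.1 154. ]
4.05 [630.  -36.5 150.8] [ -89.9   -0.  -103. ] [ 0.  -0.8 -0.7]
n 22 tw/row 8.18 tool d [-88.8   0.8  -0. ]
[-0.004, 0.0, -0.0, np.float64(8.18)],[-0.004, 0.0, -0.0006, np.float64(8.18)],[-0.0039, 0.0, -0.0011, np.float64(8.18)],[-0.0037, 0.0, -0.0017, np.float64(8.18)],[-0.0034, 0.0, -0.0022, np.float64(8.18)],[-0.003, 0.0, -0.0026, np.float64(8.18)],[-0.0026, 0.0, -0.003, np.float64(8.18)],[-0.0022, 0.0, -0.0034, np.float64(8.18)],[-0.0017, 0.0, -0.0037, np.float64(8.18)],[-0.0011, 0.0, -0.0039, np.float64(8.18)],[-0.0006, 0.0, -0.004, np.float64(8.18)],[-0.0, 0.0, -0.004, np.float64(8.18)],[0.0006, 0.0, -0.004, np.float64(8.18)],[0.0011, 0.0, -0.0039, np.float64(8.18)],[0.0017, 0.0, -0.0037, np.float64(8.18)],[0.0022, 0.0, -0.0034, np.float64(8.18)],[0.0026, 0.0, -0.0031, np.float64(8.18)],[0.003, 0.0, -0.0026, np.float64(8.18)],[0.0034, 0.0, -0.0022, np.float64(8.18)],[0.0037, 0.0, -0.0017, np.float64(8.18)],[0.0039, 0.0, -0.0011, np.float64(8.18)],[0.004, 0.0, -0.0006, np.float64(8.18)],
```

View pics/w2.png

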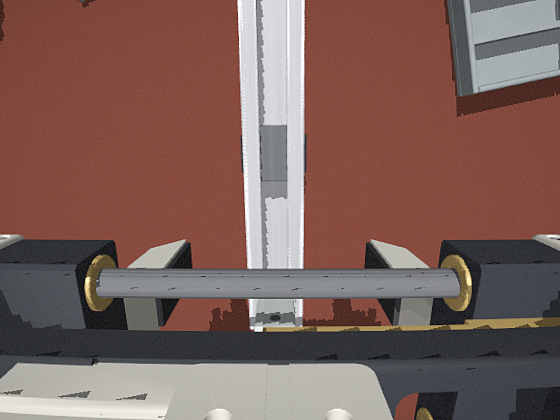

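The pad is centred at about (274,153), with the channel's outer top edges at columns ~244 and ~304. I'll turn half round at the seat, using negative twist to keep joint 6 in range, to cancel calibration bias.

arm_command([
  [-0.0444, 0, 0, 0],
  [-0.0444, 0, 0, 0],
  [0, 0, 0, -8.57],
  [0, 0, 0, -8.57],
  [0, 0, 0, -8.57],
])

```text
time: 4.55
tool_pos: [650.0, 50.9, 150.2]
tcp_rot: [-1.57, -0.0, -1.342]
contact_force: [-1.2, 0.1, 0.7]
grip_width: 91.7
```

arm_command([
  [0, 0, 0, -8.57],
  [0, 0, 0, -8.57],
  [0, 0, 0, -8.57],
  [0, 0, 0, -8.57],
  [0, 0, 0, -8.57],
])

```text
time: 5.05
tool_pos: [650.0, 50.3, 150.3]
tcp_rot: [-1.571, -0.001, -0.595]
contact_force: [-0.5, -0.4, 0.2]
grip_width: 91.8
```

arm_command([
  [0, 0, 0, -8.57],
  [0, 0, 0, -8.57],
  [0, 0, 0, -8.57],
  [0, 0, 0, -8.57],
  [0, 0, 0, -8.57],
])

```text
time: 5.55
tool_pos: [650.0, 50.3, 150.3]
tcp_rot: [-1.571, -0.001, 0.153]
contact_force: [0.4, -0.1, -0.5]
grip_width: 91.3
```

arm_command([
  [0, 0, 0, -8.57],
  [0, 0, 0, -8.57],
  [0, 0, 0, -8.57],
  [0, 0, 0, -8.57],
  [0, 0, 0, -8.57],
])

```text
time: 6.05
tool_pos: [650.0, 50.3, 150.3]
tcp_rot: [-1.571, -0.0, 0.9]
contact_force: [-0.2, 0.1, 0.5]
grip_width: 91.6
```

arm_command([
  [0, 0, 0, -8.57],
  [0, 0, 0, -8.57],
  [0, 0, 0, -8.57],
  [0, 0, 0, 0],
  [0, 0, 0, 0],
])

```text
time: 6.55
tool_pos: [650.1, 50.3, 150.1]
tcp_rot: [-1.571, 0.0, 1.339]
contact_force: [0.5, 0.3, -0.0]
grip_width: 91.9
```

arm_command([
  [0, 0, 0, 0],
  [0, 0, 0, 0],
])

```text
time: 6.75
tool_pos: [650.1, 50.3, 149.8]
tcp_rot: [-1.571, 0.0, 1.341]
contact_force: [0.2, -0.2, 0.8]
grip_width: 91.9
```

```bash
python3 - <<'E'
from h import *
import pickle
np.set_printoptions(precision=1,suppress=True,linewidth=220)
p=cap('wrist'); save(p,'w3.png'); pickle.dump(p,open('w3.pkl','wb'))
for k in ['seat_mouth','pad']:
    for r in vision.find_in(p,k)[:2]: print(k,round(r['confidence'],2),w(p,r['xyz']), w2px(p,w(p,r['xyz']))[0])
o=bot.get_obs(); print(o['time'],o['tool_pos'],np.degrees(o['tcp_rot']),o['contact_force'])
q=pickle.load(open('w2.pkl','rb'))
for P in (q,p):
    g=P['img'].astype(int)
    for r in (40,90,150,165,205): print(r,'G',g[r,236:312,1].tolist())
    for c in (268,275,282): print('col',c,g[112:195,c,1].tolist())
E
python3 -c "
import cv2;a=cv2.imread('pics/w3.png');cv2.imwrite('pics/w3c.png',cv2.resize(a[100:220,200:350],None,fx=5,fy=5,interpolation=cv2.INTER_CUBIC))"
```

```text
seat_mouth 0.6 [639.4   7.9  27.4] [279.3 157.7]
pad 0.64 [640.8   7.   29.4] [277.4 157.3]
6.9 [650.2  50.3 149.7] [-90.    0.   76.9] [ 0.7 -0.1 -0.4]
40 G [72, 72, 41, 255, 234, 231, 213, 213, 215, 215, 217, 216, 215, 215, 215, 214, 214, 214, 219, 222, 203, 101, 138, 137, 137, 136, 124, 175, 221, 218, 217, 215, 216, 217, 217, 219, 216, 215, 213, 212, 215, 212, 209, 212, 213, 212, 218, 220, 214, 212, 188, 237, 255, 237, 212, 214, 215, 216, 221, 214, 214, 213, 215, 212, 206, 238, 255, 250, 161, 57, 69, 73, 71, 76, 69, 73]
90 G [77, 75, 69, 61, 160, 225, 218, 215, 217, 213, 215, 218, 218, 218, 214, 216, 216, 214, 214, 220, 223, 197, 143, 132, 137, 141, 133, 190, 217, 214, 214, 214, 212, 214, 214, 216, 217, 215, 213, 215, 214, 212, 209, 209, 211, 212, 211, 215, 213, 213, 194, 204, 243, 225, 212, 216, 216, 216, 217, 217, 215, 215, 213, 214, 225, 255, 237, 224, 122, 65, 72, 75, 83, 77, 71, 83]
150 G [78, 78, 73, 76, 67, 52, 125, 223, 232, 221, 216, 215, 217, 217, 217, 216, 216, 213, 215, 215, 217, 220, 224, 167, 55, 111, 131, 128, 125, 128, 127, 126, 128, 132, 136, 134, 130, 130, 127, 1
[... 4611 characters left out ...]
, 132, 130, 128, 130, 130, 130, 127, 129, 127, 130, 128, 127, 132, 125, 126, 130, 130, 134, 133, 126, 132, 129, 130, 128, 129, 134, 128, 130, 132, 135, 129, 130, 134, 134, 134, 130, 129, 128, 129, 134, 135, 132, 131, 130, 129, 139, 209, 218, 216, 214, 213, 216, 216, 212, 214]
col 282 [144, 147, 147, 146, 147, 147, 147, 148, 146, 150, 146, 146, 145, 147, 147, 146, 150, 135, 116, 130, 136, 132, 130, 132, 132, 130, 135, 131, 131, 132, 133, 132, 137, 127, 132, 128, 130, 131, 133, 133, 135, 132, 134, 131, 135, 130, 133, 134, 131, 135, 136, 129, 137, 131, 131, 131, 133, 132, 134, 132, 135, 138, 132, 135, 133, 136, 128, 132, 131, 131, 134, 135, 126, 158, 215, 224, 218, 218, 218, 218, 220, 218, 218]
```

View pics/w3c.png

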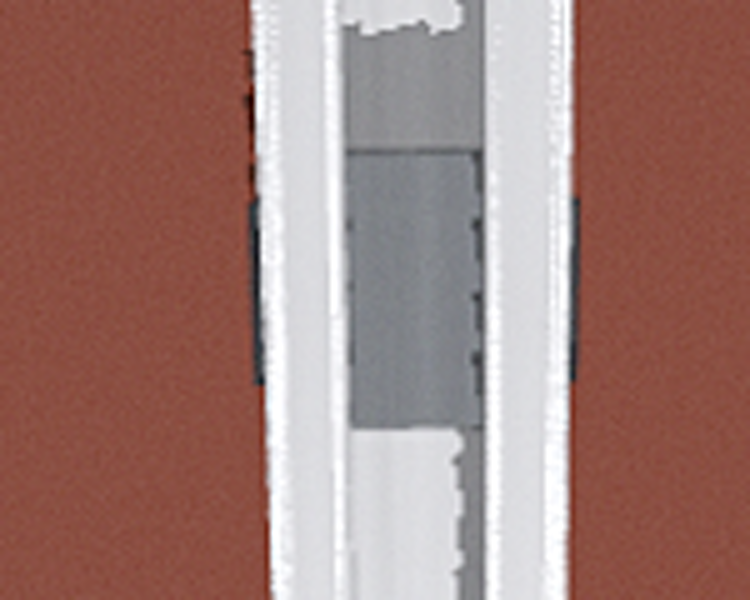

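The half-turned view shows the pad at columns 269–296 and rows 130–185, with clips on both sides and the lips clean. Now I'll fit the edges in both views.

```bash
cat > seat.py <<'E'
from h import *
import pickle
def cross(v,lo,hi,th,rising,last=False):
    idx=[i for i in range(lo,hi) if ((v[i]<th<=v[i+1]) if rising else (v[i]>=th>v[i+1]))]
    if not idx: return np.nan
    i=idx[-1 if last else 0]; return i+(th-v[i])/(v[i+1]-v[i])
def lines(P,rows):
    out=[[],[]]
    for r in rows:
        v=P['img'][r,:,1].astype(float)
        a=cross(v,250,275,175,False,True); b=cross(v,280,300,160,True)
        out[0].append((a,r)); out[1].append((b,r))
    res=[]
    for o in out:
        o=np.array(o); o=o[~np.isnan(o[:,0])]; q=px2w(P,o,44.)[:,:2]
        vx,vy,x0,y0=cv2.fitLine(q.astype(np.float32),cv2.DIST_HUBER,0,.01,.01).ravel()
        s=np.sign(vy); res.append((np.array([x0,y0]),np.array([vx,vy])*s))
    return res
if __name__=='__main__':
    np.set_printoptions(precision=2,suppress=True)
    yaw=np.radians(-13); 
    for f,rows in (('w2.pkl',range(130,178)),('w3.pkl',range(134,182))):
        P=pickle.load(open(f,'rb')); L=lines(P,rows)
        xs=[]
        for p0,d in L:
            t=(7-p0[1])/d[1]; x=p0[0]+t*d[0]; xs.append(x); print(f,'x at y=7',x,'dir',np.degrees(np.arctan2(d[1],d[0])))
        print(' centre x',np.mean(xs),'width',abs(xs[0]-xs[1])*np.cos(yaw))
        # pad ends
        ends=[]
        for lo,hi in ((112,140),(170,195)):
            c=[]
            for col in range(271,285):
                v=cv2.GaussianBlur(P['img'][:,:,1].astype(np.float32),(1,3),0)[:,col]; g=np.abs(np.gradient(v))[lo:hi]
                c.append((col,lo+np.argmax(g)))
            ends.append(np.median(px2w(P,c,32.5),0))
        e=np.array(ends);print(' pad ends',e[:,:2].ravel(),'mid',e.mean(0)[:2],np.linalg.norm(e[0]-e[1]))
E
python3 seat.py
```

```text
w2.pkl x at y=7 625.0447 dir 77.48912
w2.pkl x at y=7 647.5459 dir 77.500046
 centre x 636.2953 width 21.924515874250783
 pad ends [645.38  29.67 634.92 -15.18] mid [640.15   7.24] 46.04980187584647
w3.pkl x at y=7 647.8204 dir 77.81379
w3.pkl x at y=7 625.23645 dir 77.528145
 centre x 636.52844 width 22.00509884774834
 pad ends [635.44 -15.43 646.07  30.02] mid [640.75   7.29] 46.67690690608753
```

Both views agree: centre line through (636.4, 7), direction 77.5°, slot width 22.0, pad 46 long. So the seat is at about (636.6, 8.1). Now I'll look at the anchor from close by.

```bash
python3 -c "
from h import *
go(508,-89,150,-3.3,n=10)"
```

```text
n 10 tw/row 8.02 tool d [-167.9   -0.3  106.9]
[-0.0168, -0.0, 0.0107, np.float64(8.02)],[-0.0181, -0.0, 0.0082, np.float64(8.02)],[-0.0191, -0.0, 0.0056, np.float64(8.02)],[-0.0197, -0.0, 0.0029, np.float64(8.02)],[-0.0199, -0.0, 0.0001, np.float64(8.02)],[-0.0197, -0.0, -0.0026, np.float64(8.02)],[-0.0192, -0.0, -0.0054, np.float64(8.02)],[-0.0182, -0.0, -0.008, np.float64(8.02)],[-0.0169, -0.0, -0.0105, np.float64(8.02)],[-0.0153, -0.0, -0.0127, np.float64(8.02)],
```

arm_command([
  [-0.0168, 0, 0.0107, 8.02],
  [-0.0181, 0, 0.0082, 8.02],
  [-0.0191, 0, 0.0056, 8.02],
  [-0.0197, 0, 0.0029, 8.02],
  [-0.0199, 0, 0, 8.02],
])

```text
time: 7.4
tool_pos: [578.7, -20.0, 149.8]
tcp_rot: [-1.571, -0.0, 0.637]
contact_force: [-0.5, 0.1, -0.2]
grip_width: 91.8
```

arm_command([
  [-0.0197, 0, -0.0026, 8.02],
  [-0.0192, 0, -0.0054, 8.02],
  [-0.0182, 0, -0.008, 8.02],
  [-0.0169, 0, -0.0105, 8.02],
  [-0.0153, 0, -0.0127, 8.02],
])

```text
time: 7.9
tool_pos: [507.8, -89.8, 149.9]
tcp_rot: [-1.571, -0.0, -0.063]
contact_force: [-0.9, 0.8, 0.6]
grip_width: 91.8
```

arm_command([
  [0, 0, 0, 0],
  [0, 0, 0, 0],
  [0, 0, 0, 0],
  [0, 0, 0, 0],
])

```text
time: 8.3
tool_pos: [508.9, -88.8, 149.7]
tcp_rot: [-1.571, -0.0, -0.055]
contact_force: [0.1, 0.2, 0.2]
grip_width: 92.4
```

```bash
python3 - <<'E'
from h import *
import pickle
np.set_printoptions(precision=1,suppress=True,linewidth=220)
p=cap('wrist'); save(p,'w4.png'); pickle.dump(p,open('w4.pkl','wb'))
for k in ['anchor','anchor_grip']:
    for r in vision.find_in(p,k)[:1]: print(k,round(r['confidence'],2),w(p,r['xyz']), w2px(p,w(p,r['xyz']))[0])
o=bot.get_obs(); print(o['time'],o['tool_pos'],np.degrees(o['tcp_rot']))
u,v=w2px(p,[465,-86.7,60])[0].astype(int); print(u,v)
y0,x0=max(v-50,0),u-60
cv2.imwrite('pics/w4c.png',cv2.resize(cv2.cvtColor(p['img'],cv2.COLOR_RGB2BGR)[y0:y0+100,x0:x0+120],None,fx=6,fy=6,interpolation=cv2.INTER_CUBIC)); print(x0,y0)
E
```

```text
anchor 0.67 [465.  -84.2  75.7] [282.8 161.6]
anchor_grip 0.95 [464.9 -85.8  74.3] [280.5 161.5]
8.45 [508.6 -88.9 149.6] [-90.    0.   -3.2]
279 159
219 109
```

View pics/w4c.png

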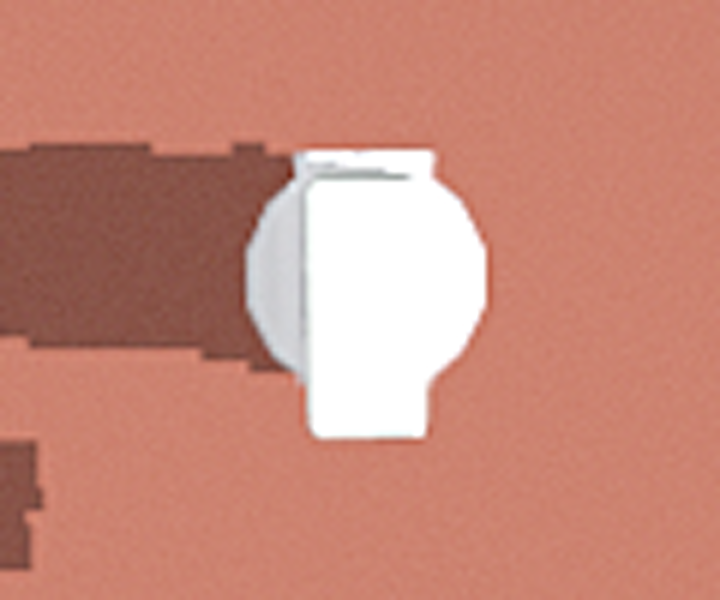

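```bash
python3 - <<'E'
from h import *
import pickle
np.set_printoptions(precision=2,suppress=True)
p=pickle.load(open('w4.pkl','rb'))
f=lambda l:(np.array(l)+.5)/6-.5+[219,109]
q=px2w(p,f([(306,177),(308,438),(428,438),(428,177)]),71.);print(q,q.mean(0))
print([np.linalg.norm(q[i]-q[(i+1)%4]) for i in range(4)])
n=px2w(p,f([(295,151),(434,151)]),6.);print('nut far edge top z6..9',n)
c=q.mean(0); go(c[0],c[1],90,-3.2)
E
```

```text
[[448.61 -92.5   71.  ]
 [479.25 -94.17  71.  ]
 [480.05 -79.79  71.  ]
 [449.41 -78.34  71.  ]] [464.33 -86.2   71.  ]
[np.float64(30.67680669680228), np.float64(14.402246224866905), np.float64(30.678979834569034), np.float64(14.184337634562084)]
nut far edge top z6..9 [[446.72 -95.66   6.  ]
 [447.87 -75.01   6.  ]]
n 2 tw/row 0.011 tool d [-44.4  59.6   0.2]
[-0.0222, 0.0298, 0.0001, np.float64(0.01)],[-0.0222, 0.0298, 0.0001, np.float64(0.01)],
```

arm_command([
  [-0.0221, 0, 0, 0],
  [-0.0222, 0, 0, 0],
  [0, 0.03, 0, 0],
  [0, 0.03, 0, 0],
  [0, 0, 0, 0],
])

```text
time: 8.95
tool_pos: [462.0, -85.9, 87.1]
tcp_rot: [-1.569, 0.006, -0.056]
contact_force: [-0.3, 0.3, -0.0]
grip_width: 92.0
```

arm_command([
  [0, 0.02, 0, 0],
  [0, 0.02, 0, 0],
  [0, 0.0105, 0, 0],
  [0, 0, 0, 0],
  [0, 0, 0, 0],
])

```text
time: 9.45
tool_pos: [464.8, -86.9, 40.0]
tcp_rot: [-1.571, -0.001, -0.057]
contact_force: [-0.5, 0.5, -0.3]
grip_width: 91.9
```

arm_command([
  [0, 0, 0, 0],
  [0, 0, 0, 0],
  [0, 0, 0, 0],
  [0, 0, 0, 0],
  [0, 0, 0, 0],
], claw=255)

```text
time: 9.95
tool_pos: [464.2, -86.8, 39.3]
tcp_rot: [-1.571, -0.0, -0.057]
contact_force: [-0.4, 0.7, -0.1]
grip_width: 56.4
```

arm_command([
  [0, 0, 0, 0],
  [0, 0, 0, 0],
  [0, 0, 0, 0],
  [0, 0, 0, 0],
  [0, 0, 0, 0],
])

```text
time: 10.45
tool_pos: [464.1, -86.8, 39.2]
tcp_rot: [-1.571, -0.0, -0.057]
contact_force: [0.7, 1.2, 0.7]
grip_width: 16.2
```

arm_command([
  [0, 0, 0, 0],
  [0, 0, 0, 0],
  [0, 0, 0, 0],
  [0, 0, 0, 0],
])

```text
time: 10.85
tool_pos: [464.1, -86.8, 39.2]
tcp_rot: [-1.571, -0.0, -0.057]
contact_force: [-0.2, 0.5, -0.3]
grip_width: 13.9
```

```bash
python3 -c "
from h import *
o=bot.get_obs(); print(o['time'],o['tool_pos'],np.degrees(o['tcp_rot']),o['contact_force'],o['moment'],o['grip_width'])"
```

```text
10.85 [464.14000897 -86.7611709   39.21019966] [-9.00028926e+01 -2.16707548e-03 -3.24945758e+00] [-0.24983817  0.50446016 -0.29397147] [ 0.15614617 -0.14207766 -0.03096795] 13.897825608933497
```

Gripped at 13.9 mm, on the 14 mm tongue. Lift, then transit.

arm_command([
  [0, -0.025, 0, 0],
  [0, -0.045, 0, 0],
  [0, -0.041, 0, 0],
  [0, 0, 0, 0],
  [0, 0, 0, 0],
])

```text
time: 11.35
tool_pos: [464.1, -86.8, 150.4]
tcp_rot: [-1.571, -0.001, -0.057]
contact_force: [0.1, 0.7, -4.1]
grip_width: 14.0
```

```bash
python3 -c "
from h import *
o=bot.get_obs(); print(o['tool_pos'],o['contact_force'],o['grip_width'])
go(636.6,8.1,150,77.55,n=10)"
```

```text
[464.08836961 -86.77951384 150.39988293] [ 0.12248349  0.74987527 -4.10444873] 14.04620979976197
n 10 tw/row -8.08 tool d [166.9   0.5 104.5]
[0.0167, 0.0001, 0.0104, np.float64(-8.08)],[0.018, 0.0001, 0.008, np.float64(-8.08)],[0.0189, 0.0001, 0.0054, np.float64(-8.08)],[0.0195, 0.0001, 0.0027, np.float64(-8.08)],[0.0197, 0.0001, -0.0001, np.float64(-8.08)],[0.0195, 0.0001, -0.0029, np.float64(-8.08)],[0.0189, 0.0001, -0.0056, np.float64(-8.08)],[0.0179, 0.0001, -0.0082, np.float64(-8.08)],[0.0166, 0.0001, -0.0106, np.float64(-8.08)],[0.0149, 0.0001, -0.0128, np.float64(-8.08)],
```

arm_command([
  [0.0167, 0, 0.0104, -8.08],
  [0.018, 0, 0.008, -8.08],
  [0.0189, 0, 0.0054, -8.08],
  [0.0195, 0, 0.0027, -8.08],
  [0.0197, 0, -0.0001, -8.08],
])

```text
time: 11.85
tool_pos: [549.7, -38.7, 147.5]
tcp_rot: [-1.567, 0.003, 0.654]
contact_force: [0.6, -0.6, -1.8]
grip_width: 14.0
```

arm_command([
  [0.0195, 0, -0.0029, -8.08],
  [0.0189, 0, -0.0056, -8.08],
  [0.0179, 0, -0.0082, -8.08],
  [0.0166, 0, -0.0106, -8.08],
  [0.0149, 0, -0.0128, -8.08],
])

```text
time: 12.35
tool_pos: [636.0, 8.5, 147.0]
tcp_rot: [-1.566, 0.001, 1.359]
contact_force: [0.8, -0.2, -1.9]
grip_width: 13.6
```

arm_command([
  [0, 0.02, 0, 0],
  [0, 0.02, 0, 0],
  [0, 0.01, 0, 0],
  [0, 0, 0, 0],
  [0, 0, 0, 0],
])

```text
time: 12.85
tool_pos: [636.6, 7.9, 99.7]
tcp_rot: [-1.57, 0.0, 1.353]
contact_force: [0.1, -0.9, -1.9]
grip_width: 13.7
```

```bash
python3 - <<'E'
from h import *
p=cap('wrist'); save(p,'w5.png')
s=cap('side'); u,v=w2px(s,[636.6,8,70])[0].astype(int)
a=cv2.cvtColor(s['img'],cv2.COLOR_RGB2BGR)[v-60:v+60,u-80:u+80]; b=cv2.cvtColor(p['img'],cv2.COLOR_RGB2BGR)[150:270,200:360]
cv2.imwrite('pics/c5.png',np.vstack([cv2.resize(x,None,fx=2.5,fy=2.5,interpolation=cv2.INTER_CUBIC)for x in (a,b)]))
o=bot.get_obs(); print(o['time'],o['tool_pos'],np.degrees(o['tcp_rot']),o['contact_force'],o['grip_width'])
go(636.6,8.1,85,77.55,n=1)
E
```

```text
12.95 [637.21532326   7.80005498 101.03699355] [-9.00867176e+01 -4.30529880e-03  7.75389207e+01] [ 0.074796    0.48202544 -0.7449262 ] 13.743340730529116
n 1 tw/row -0.011 tool d [ 0.2 16.   0.7]
[0.0002, 0.016, 0.0007, np.float64(-0.01)],
```

View pics/c5.png

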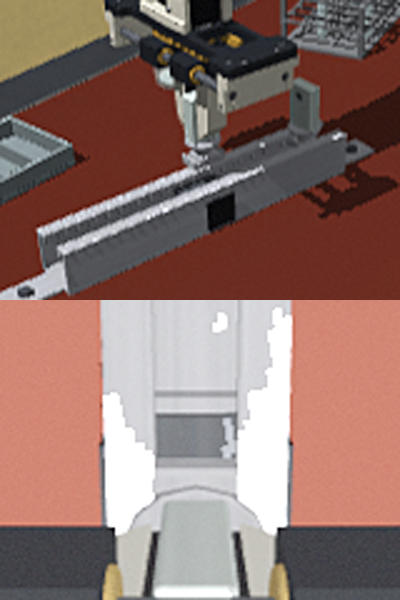

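arm_command([
  [0, 0.008, 0, 0],
  [0, 0.006, 0, 0],
  [0, 0, 0, 0],
  [0, 0, 0, 0],
])

```text
time: 13.35
tool_pos: [636.6, 8.0, 86.0]
tcp_rot: [-1.57, 0.0, 1.353]
contact_force: [0.6, -0.5, -1.7]
grip_width: 13.7
```

arm_command([
  [0, 0, 0, 0],
])

```text
time: 13.45
tool_pos: [636.8, 8.0, 86.4]
tcp_rot: [-1.571, 0.0, 1.354]
contact_force: [-0.5, 0.3, -1.1]
grip_width: 13.8
```

arm_command([
  [0, 0, 0, 0],
])

```text
time: 13.55
tool_pos: [636.9, 8.0, 86.5]
tcp_rot: [-1.571, 0.0, 1.354]
contact_force: [0.2, 0.4, -1.7]
grip_width: 13.8
```

```bash
cat > st.py <<'E'
from h import *
o=bot.get_obs(); y=np.radians(-12.45); d=o['tool_pos']-np.array([636.6,8.1,44])
print(round(o['time'],2),np.round(o['tool_pos'],2),np.round(np.degrees(o['tcp_rot']),2),'F',np.round(o['contact_force'],1),'M',np.round(o['moment'],2),o['grip_width'])
print('seat frame: across %.2f along %.2f gripz %.2f'%(d[0]*np.cos(y)+d[1]*np.sin(y),-d[0]*np.sin(y)+d[1]*np.cos(y),d[2]+8.8))
E
python3 st.py
```

```text
13.55 [636.88   7.96  86.47] [-90.03   0.    77.55] F [ 0.2  0.4 -1.7] M [ 0.15 -0.02  0.01] 13.822802331303846
seat frame: across 0.31 along -0.07 gripz 51.27
```

arm_command([
  [0, 0.002, 0.0003, 0],
  [0, 0.002, 0, 0],
  [0, 0.001, 0, 0],
  [0, 0, 0, 0],
])

```text
time: 13.95
tool_pos: [636.3, 8.0, 80.9]
tcp_rot: [-1.57, 0.0, 1.353]
contact_force: [0.7, 0.5, -2.2]
grip_width: 13.9
```

arm_command([
  [0, 0.002, 0, 0],
  [0, 0, 0, 0],
])

```text
time: 14.15
tool_pos: [636.3, 8.1, 78.9]
tcp_rot: [-1.57, 0.0, 1.354]
contact_force: [1.3, -0.1, -2.3]
grip_width: 13.9
```

```bash
python3 st.py
```

```text
14.15 [636.26   8.05  78.91] [-8.998e+01  1.000e-02  7.755e+01] F [ 1.3 -0.1 -2.3] M [ 0.16 -0.03 -0.01] 13.913832341229774
seat frame: across -0.32 along -0.12 gripz 43.71
```

Inside the slot with no contact. Continue down toward the pad.

arm_command([
  [0, 0.002, -0.0002, 0],
  [0, 0.002, 0, 0],
  [0, 0.002, 0, 0],
  [0, 0, 0, 0],
  [0, 0, 0, 0],
])

```text
time: 14.65
tool_pos: [636.6, 8.0, 73.1]
tcp_rot: [-1.571, 0.0, 1.353]
contact_force: [0.6, -0.4, -2.1]
grip_width: 13.6
```

arm_command([
  [0, 0.001, 0, 0],
  [0, 0.001, 0, 0],
  [0, 0, 0, 0],
  [0, 0, 0, 0],
])

```text
time: 15.05
tool_pos: [636.7, 8.0, 71.7]
tcp_rot: [-1.571, 0.0, 1.353]
contact_force: [-2.5, 0.3, 4.2]
grip_width: 13.9
```

```bash
python3 st.py
```

```text
15.05 [636.74   7.95  71.71] [-90.03   0.    77.55] F [-2.5  0.3  4.2] M [ 0.17  0.26 -0.07] 13.868137563553658
seat frame: across 0.17 along -0.11 gripz 36.51
```

Contact with the pad at the expected height and force (~6 N). Press 1 mm at a time.

arm_command([
  [0, 0.001, 0, 0],
  [0, 0.001, 0, 0],
  [0, 0.001, 0, 0],
  [0, 0, 0, 0],
  [0, 0, 0, 0],
])

```text
time: 15.55
tool_pos: [636.8, 8.0, 69.2]
tcp_rot: [-1.572, 0.0, 1.354]
contact_force: [-3.5, -0.3, 7.1]
grip_width: 13.9
```

arm_command([
  [0, 0.001, 0, 0],
  [0, 0, 0, 0],
  [0, 0, 0, 0],
])

```text
time: 15.85
tool_pos: [636.8, 7.9, 68.4]
tcp_rot: [-1.572, 0.0, 1.354]
contact_force: [-3.6, 0.1, 9.9]
grip_width: 14.0
```

```bash
python3 st.py
```

```text
15.85 [636.77   7.94  68.44] [-90.05   0.    77.55] F [-3.6  0.1  9.9] M [0.28 0.73 0.02] 13.951662239639662
seat frame: across 0.20 along -0.12 gripz 33.24
```

arm_command([
  [0, 0.001, 0.0003, 0],
  [0, 0.0006, 0, 0],
  [0, 0, 0, 0],
  [0, 0, 0, 0],
])

```text
time: 16.25
tool_pos: [636.7, 8.0, 67.3]
tcp_rot: [-1.573, 0.0, 1.354]
contact_force: [-4.2, -0.8, 11.7]
grip_width: 14.2
```

```bash
python3 st.py
```

```text
16.25 [636.72   7.95  67.27] [-90.1    0.    77.55] F [-4.2 -0.8 11.7] M [0.21 0.8  0.01] 14.21175206319464
seat frame: across 0.15 along -0.12 gripz 32.07
```

arm_command([
  [0, 0.0005, 0.0003, 0],
  [0, 0.0005, 0, 0],
  [0, 0, 0, 0],
  [0, 0, 0, 0],
])

```text
time: 16.65
tool_pos: [636.7, 8.0, 66.6]
tcp_rot: [-1.573, -0.0, 1.354]
contact_force: [-4.5, 0.1, 12.4]
grip_width: 13.8
```

```bash
python3 st.py
```

```text
16.65 [636.73   7.96  66.61] [-90.15  -0.    77.55] F [-4.5  0.1 12.4] M [ 0.22  0.69 -0.02] 13.820474101903404
seat frame: across 0.16 along -0.11 gripz 31.41
```

arm_command([
  [0, 0.0005, 0, 0],
  [0, 0, 0, 0],
  [0, 0, 0, 0],
])

```text
time: 16.95
tool_pos: [636.7, 8.0, 66.2]
tcp_rot: [-1.573, -0.0, 1.353]
contact_force: [-4.1, -0.5, 13.8]
grip_width: 13.6
```

```bash
python3 st.py
```

```text
16.95 [636.73   7.98  66.23] [-90.15  -0.    77.55] F [-4.1 -0.5 13.8] M [ 0.19  0.85 -0.03] 13.57587133363177
seat frame: across 0.15 along -0.09 gripz 31.03
```

arm_command([
  [0, 0.0003, 0, 0],
  [0, 0, 0, 0],
  [0, 0, 0, 0],
])

```text
time: 17.25
tool_pos: [636.7, 7.9, 66.1]
tcp_rot: [-1.573, -0.0, 1.354]
contact_force: [-4.5, -1.1, 13.7]
grip_width: 13.8
```

```bash
python3 st.py
```

```text
17.25 [636.75   7.95  66.07] [-90.15  -0.    77.55] F [-4.5 -1.1 13.7] M [ 0.26  0.9  -0.  ] 13.766346888675766
seat frame: across 0.18 along -0.12 gripz 30.87
```

Pressed to ~15.5 N, pad ~5.3 mm down. Twist now, checking as I go.

arm_command([
  [0, 0, 0, 4],
  [0, 0, 0, 5],
  [0, 0, 0, 5],
  [0, 0, 0, 0],
])

```text
time: 17.65
tool_pos: [637.5, 8.0, 66.3]
tcp_rot: [-1.575, -0.001, 1.107]
contact_force: [-1.7, -0.3, 13.2]
grip_width: 13.5
```

```bash
python3 st.py
```

```text
17.65 [637.52   7.95  66.27] [-9.025e+01 -9.000e-02  6.341e+01] F [-1.7 -0.3 13.2] M [ 0.25  0.43 -0.04] 13.45557146936611
seat frame: across 0.93 along 0.06 gripz 31.07
```

arm_command([
  [-0.0002, 0, 0.0007, 0],
  [0, 0, 0, 0],
  [0, 0, 0, 0],
])

```text
time: 17.95
tool_pos: [637.4, 8.0, 66.5]
tcp_rot: [-1.577, -0.002, 1.109]
contact_force: [0.2, -1.3, 13.5]
grip_width: 13.7
```

```bash
python3 st.py
```

```text
17.95 [637.43   7.95  66.48] [-90.33  -0.12  63.53] F [ 0.2 -1.3 13.5] M [ 0.2   0.13 -0.11] 13.716772258495201
seat frame: across 0.84 along 0.03 gripz 31.28
```

arm_command([
  [-0.0001, 0, 0.0004, 3],
  [-0.0001, 0, 0.0004, 5],
  [0, 0, 0, 5],
  [0, 0, 0, 0],
])

```text
time: 18.35
tool_pos: [636.9, 8.0, 66.5]
tcp_rot: [-1.577, -0.003, 0.88]
contact_force: [0.8, -0.9, 12.7]
grip_width: 14.3
```

```bash
python3 st.py
```

```text
18.35 [636.89   8.01  66.55] [-90.33  -0.2   50.41] F [ 0.8 -0.9 12.7] M [ 0.07 -0.02 -0.1 ] 14.262972850126118
seat frame: across 0.30 along -0.02 gripz 31.35
```

arm_command([
  [0, 0.0003, 0.0001, 5],
  [0, 0, 0, 6],
  [0, 0, 0, 6],
  [0, 0, 0, 6],
  [0, 0, 0, 0],
])

```text
time: 18.85
tool_pos: [636.7, 8.2, 66.3]
tcp_rot: [-1.575, -0.005, 0.478]
contact_force: [-0.5, -0.7, 12.2]
grip_width: 13.9
```

```bash
python3 st.py
```

```text
18.85 [636.68   8.16  66.3 ] [-90.22  -0.3   27.38] F [-0.5 -0.7 12.2] M [ 0.1   0.01 -0.13] 13.899299910462238
seat frame: across 0.06 along 0.07 gripz 31.10
```

arm_command([
  [0, 0, 0, 7],
  [0, 0, 0, 7],
  [0, 0, 0, 7],
  [0, 0, 0, 7],
  [0, 0, 0, 0],
])

```text
time: 19.35
tool_pos: [636.7, 8.2, 66.3]
tcp_rot: [-1.572, -0.007, -0.011]
contact_force: [-0.5, -0.8, 13.1]
grip_width: 13.8
```

arm_command([
  [0, 0, 0, 6],
  [0, 0, 0, 5.8],
  [0, 0, 0, 0],
  [0, 0, 0, 0],
])

```text
time: 19.75
tool_pos: [636.7, 8.3, 66.3]
tcp_rot: [-1.57, -0.007, -0.214]
contact_force: [0.1, -0.2, 13.8]
grip_width: 14.0
```

```bash
python3 st.py
```

```text
19.75 [636.73   8.27  66.27] [-89.96  -0.37 -12.27] F [ 0.1 -0.2 13.8] M [ 0.06 -0.05 -0.07] 14.007176972990935
seat frame: across 0.09 along 0.20 gripz 31.07
```

Quarter turn done (yaw −12.3° vs −12.45°, across 0.1 mm). Now let the spring lift it.

arm_command([
  [-0.0002, -0.001, 0, 0.2],
  [0, -0.001, 0, 0],
  [0, -0.0005, 0, 0],
  [0, 0, 0, 0],
  [0, 0, 0, 0],
])

```text
time: 20.25
tool_pos: [636.7, 8.3, 68.3]
tcp_rot: [-1.57, -0.007, -0.217]
contact_force: [1.5, -0.1, 9.9]
grip_width: 14.0
```

```bash
python3 st.py
```

```text
20.25 [636.68   8.25  68.34] [-89.96  -0.39 -12.46] F [ 1.5 -0.1  9.9] M [ 0.05 -0.36 -0.06] 13.995810166151012
seat frame: across 0.05 along 0.17 gripz 33.14
```

arm_command([
  [0, -0.0007, 0, 0],
  [0, -0.0006, 0, 0],
  [0, -0.0005, 0, 0],
  [0, 0, 0, 0],
  [0, 0, 0, 0],
])

```text
time: 20.75
tool_pos: [636.7, 8.2, 69.7]
tcp_rot: [-1.57, -0.007, -0.217]
contact_force: [2.1, 0.1, 7.7]
grip_width: 13.4
```

```bash
python3 st.py
```

```text
20.75 [636.68   8.23  69.72] [-89.96  -0.38 -12.46] F [2.1 0.1 7.7] M [-0.02 -0.55 -0.02] 13.396463196448385
seat frame: across 0.05 along 0.14 gripz 34.52
```

arm_command([
  [0, -0.0004, 0, 0],
  [0, -0.0003, 0, 0],
  [0, 0, 0, 0],
  [0, 0, 0, 0],
])

```text
time: 21.15
tool_pos: [636.6, 8.2, 70.2]
tcp_rot: [-1.57, -0.006, -0.217]
contact_force: [3.5, -0.5, 6.1]
grip_width: 14.1
```

```bash
python3 st.py
```

```text
21.15 [636.65   8.24  70.18] [-89.96  -0.37 -12.46] F [ 3.5 -0.5  6.1] M [ 0.04 -0.82 -0.02] 14.067121211770043
seat frame: across 0.02 along 0.14 gripz 34.98
```

arm_command([
  [0.0003, -0.0003, 0, 0],
  [0.0003, -0.0003, 0, 0],
  [0, 0, 0, 0],
  [0, 0, 0, 0],
])

```text
time: 21.55
tool_pos: [636.7, 8.3, 70.2]
tcp_rot: [-1.57, -0.005, -0.217]
contact_force: [5.6, 1.0, 4.9]
grip_width: 13.6
```

```bash
python3 st.py
```

```text
21.55 [636.65   8.25  70.18] [-89.97  -0.27 -12.46] F [5.6 1.  4.9] M [ 0.04 -1.22 -0.02] 13.564912167676397
seat frame: across 0.02 along 0.16 gripz 34.98
```

arm_command([
  [-0.0004, 0, 0, 0],
  [-0.0004, 0, 0, 0],
  [0, 0, 0, 0],
  [0, 0, 0, 0],
])

```text
time: 21.95
tool_pos: [636.4, 8.3, 70.2]
tcp_rot: [-1.57, -0.006, -0.217]
contact_force: [7.8, -1.0, 4.5]
grip_width: 13.8
```

```bash
python3 st.py
```

```text
21.95 [636.35   8.27  70.15] [-89.97  -0.34 -12.46] F [ 7.8 -1.   4.5] M [-0.02 -1.55  0.02] 13.760050093081432
seat frame: across -0.28 along 0.12 gripz 34.95
```

arm_command([
  [0.0005, 0, 0, 0],
  [0.0005, 0, 0, 0],
  [0.0004, 0, 0, 0],
  [0, 0, 0, 0],
  [0, 0, 0, 0],
])

```text
time: 22.45
tool_pos: [636.6, 8.2, 70.0]
tcp_rot: [-1.57, -0.003, -0.217]
contact_force: [4.0, -0.1, 7.3]
grip_width: 14.2
```

```bash
python3 st.py
```

```text
22.45 [636.58   8.24  70.02] [-89.98  -0.18 -12.45] F [ 4.  -0.1  7.3] M [ 0.11 -0.86 -0.03] 14.24003701871616
seat frame: across -0.05 along 0.13 gripz 34.82
```

Right direction. A bit more, with a little more lift.

arm_command([
  [0.0005, 0, 0, 0],
  [0.0005, -0.0003, 0, 0],
  [0, -0.0003, 0, 0],
  [0, 0, 0, 0],
  [0, 0, 0, 0],
])

```text
time: 22.95
tool_pos: [636.7, 8.2, 70.2]
tcp_rot: [-1.571, -0.001, -0.217]
contact_force: [1.7, 0.9, 6.8]
grip_width: 13.9
```

```bash
python3 st.py
```

```text
22.95 [636.66   8.22  70.15] [-8.999e+01 -5.000e-02 -1.245e+01] F [1.7 0.9 6.8] M [ 0.12 -0.49 -0.02] 13.922953443890865
seat frame: across 0.04 along 0.13 gripz 34.95
```

arm_command([
  [0, 0, 0, 0],
  [0, 0, 0, 0],
  [0, 0, 0, 0],
  [0, 0, 0, 0],
  [0, 0, 0, 0],
], claw=130)

```text
time: 23.45
tool_pos: [636.1, 8.1, 69.4]
tcp_rot: [-1.571, 0.001, -0.217]
contact_force: [0.3, -0.9, -0.1]
grip_width: 43.8
```

```bash
python3 st.py
```

```text
23.45 [636.11   8.09  69.37] [-9.001e+01  5.000e-02 -1.245e+01] F [ 0.3 -0.9 -0.1] M [ 0.09 -0.13  0.01] 43.775956989967646
seat frame: across -0.48 along -0.11 gripz 34.17
```

Released, forces zero. Retreat straight up, then back off so the camera sees it.

arm_command([
  [0, -0.015, 0, 0],
  [0, -0.025, 0, 0],
  [0, -0.03, 0, 0],
  [0, -0.03, 0, 0],
  [0.045, -0.01, 0, 0],
])

```text
time: 23.95
tool_pos: [677.5, -0.2, 183.3]
tcp_rot: [-1.571, 0.001, -0.216]
contact_force: [1.6, -0.3, 0.3]
grip_width: 45.0
```

arm_command([
  [0, 0, 0, 0],
  [0, 0, 0, 0],
  [0, 0, 0, 0],
  [0, 0, 0, 0],
])

```text
time: 24.35
tool_pos: [679.3, -1.3, 179.2]
tcp_rot: [-1.571, 0.002, -0.217]
contact_force: [-0.1, -0.7, -0.6]
grip_width: 45.2
```

```bash
python3 st.py; python3 - <<'E'
from h import *
import pickle
np.set_printoptions(precision=1,suppress=True)
p=cap('wrist'); pickle.dump(p,open('w6.pkl','wb')); s=cap('side')
for P in (p,s):
    for r in vision.find_in(P,'anchor_grip')[:2]: print(round(r['confidence'],2),w(P,r['xyz']))
u,v=w2px(s,[636.6,8,70])[0].astype(int); a=cv2.cvtColor(s['img'],cv2.COLOR_RGB2BGR)[v-40:v+40,u-50:u+50]
u,v=w2px(p,[636.6,8,102])[0].astype(int); print(u,v); b=cv2.cvtColor(p['img'],cv2.COLOR_RGB2BGR)[v-50:v+50,u-60:u+60]
cv2.imwrite('pics/c6.png',np.hstack([cv2.resize(a,(500,400),interpolation=cv2.INTER_CUBIC),cv2.resize(b,(480,400),interpolation=cv2.INTER_CUBIC)])[:, :])
x=cv2.imread('pics/c6.png'); cv2.imwrite('pics/c6.png',cv2.resize(x,(784,320)))
E
```

```text
24.35 [679.35  -1.33 179.17] [-9.001e+01  9.000e-02 -1.244e+01] F [-0.1 -0.7 -0.6] M [ 0.1  -0.16  0.02] 45.20247746194412
seat frame: across 43.78 along 0.01 gripz 143.97
0.68 [635.7   8.1 107.4]
0.84 [630.   11.8  77.5]
279 161
```

View pics/c6.png

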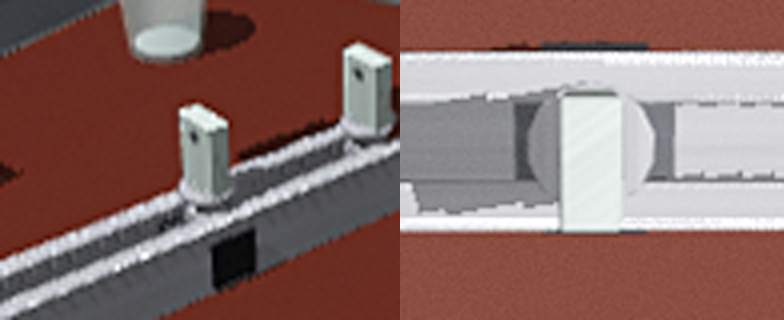

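```bash
python3 - <<'E'
from h import *
import pickle
p=pickle.load(open('w6.pkl','rb'))
c=(np.array([(161,94),(161,233),(223,233),(221,94)])+.5)/3.2-.5+[219,111]
for z in (99,102):
    q=px2w(p,c,float(z)); d=q[1]-q[0]; m=q.mean(0)-[636.6,8.1,0]; y=np.radians(-12.45)
    print(z,np.round(q.mean(0),1),'across',m[0]*np.cos(y)+m[1]*np.sin(y),'along',-m[0]*np.sin(y)+m[1]*np.cos(y),np.linalg.norm(d),np.linalg.norm(q[2]-q[1]),np.degrees(np.arctan2(d[1],d[0])))
t=cap('top'); s=cap('side')
for P,ks in ((t,['slidebox','washer','wrench','stain','beaker']),(s,['dropper','sparenut'])):
    for k in ks:
        for r in vision.find_in(P,k)[:1]: print(k,np.round(w(P,r['xyz']),0))
E
```

```text
99 [637.1   7.2  99. ] across 0.6695206316359297 along -0.8005553353548208 30.918205609425833 14.064811543841332 -12.896906646248848
102 [636.8   7.2 102. ] across 0.3614387462798954 along -0.8051618199692834 30.51673782918121 13.882182294867565 -12.896906646248834
slidebox [ 456. -259.   33.]
washer [ 384. -184.    5.]
wrench [603. 365.   5.]
stain [ 519. -392.   69.]
beaker [447. 368.  39.]
dropper [417. 221.  35.]
sparenut [508. 194.   5.]
```

```bash
python3 -c "
from h import *
print(job.close_job())"
```

```text
the job is handed in; nothing more can be done
None
```

The lamp anchor is fitted over the sprung pad, turned a quarter turn, seated and released, and I handed the job in at about 24 s of the 72 s allowed. Handing in gives no verdict, so what follows is from my own checks.

- **Pressing and twisting:** I pressed the pad to about 15.5 N, with the tongue centre about 31 mm above the slot mouth by arm position. I twisted it 90° at about 15 N and then let the spring lift it to 34.95 mm. At home the load on the pad was about 8.6 N, as the spring figures predict. Sideways force on the tool never read more than about 8 N.
- **Final pose:** After release the force readings were zero. In the last wrist picture the tongue is 0.5° off square, 0.4 mm off the middle line and 0.8 mm from the pad's middle. The side picture shows it upright and standing like the fitted anchor.
- **Bystanders:** All seven were found within about 5 mm of where they started, which is within the networks' own error.

**What disagreed or was less certain:**
- Arm flex and friction moved the tool up to 0.9 mm off the middle line early in the twist. I corrected this before finishing the turn.
- One sideways correction while lifting went the wrong way and raised the side force to about 8 N. I reversed it, and it was 1.7 N when I let go.
- The final height comes from the arm's position before release; the pictures agree with it but measure height only roughly.

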